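# Nudge the six-well plate home in the imager

### The arm

A 6-joint arm with a two-finger parallel gripper is mounted at the origin on the work surface. World frame = base frame: x ahead of the robot, y to its left, z up, the work surface at z = 0. Lengths are in m, angles in rad, forces in N, time in s.
With the tool pointing down it reaches from about 0.275 to 0.825 m from the base axis. Payload 4.9 kg.
Tool frame: the origin (TCP) lies midway between the tips of the shut fingers; the grasp point (between the pads) lies 19 mm behind it (bot.grip_depth is the distance from the TCP to the grasp point, in m); z points along the fingers, y is the line along which they close (so a half turn about z gives the same grasp; the last joint's range is limited). The gripper opens to 85 mm and grips with 20 to 120 N. Pads are 22 mm wide; open, the fingers measure 114 mm over their backs; the gripper's body (76 mm by 85 mm) begins 54 mm behind the grasp point. The pads swing forward as they close: fully open they stand 13 mm farther back than shut.
Start: joints at [1.161, 0.326, -0.193, 1.052, 0, 1.437], TCP at [0.15, 0.529, 0.231] pointing down, gripper open.
Joint ranges: [-2.65, 2.65], [-0.97, 1.79], [-1.3, 1.35], [-1.93, 2.1], [-1.47, 1.37], [-3.14, 3.14]. Speed limits (rad/s): [2.57, 2.57, 3.14, 3.14, 3.14, 3.14].

### API

Orientations are given as a unit quaternion [w, x, y, z].
In Python, from cell import bot gives the robot as it stands. Calls block until the motion is done:
- bot.move_pose(position, orientation): joint-space move of the TCP to a pose.
- bot.move_linear(position, speed=0.15, rotation=None, until_force=None): straight line of the TCP; rotation=None keeps the orientation; speed is the mean speed in m/s. With until_force (N) it stops when the force on the tool has changed by that much, and returns True; else False.
- bot.goto_joints(angles): joint-space move.
- bot.set_gripper(opening, grasp_force=None): opening from 0.0 (shut) to 1.0 (fully open); grasp_force is the grip in N (None keeps the last); returns when the fingers have stopped.
- bot.wait(seconds).
- bot.solve_ik(position, orientation): joint angles nearest the present ones, or None.
- bot.camera(name): name is "scene" or "top" or "wrist"; returns the picture (420x560x3 uint8, red, green, blue); there is no depth.
- bot.calibration(name): a dict with "mtx" (3x3 intrinsics, pixels), "extrinsics" (4x4, takes a point from world to camera coordinates); the wrist camera has in their place "hand_eye" (4x4, takes a point from camera to tool coordinates, whose origin is the TCP and whose axes are the flange's). Camera axes: x right, y down, z forward; pixel columns grow to the right and rows downward; lengths in m; the calibration is good to about 2 mm. A picture is of the moment at which its call begins: read the wrist's pose just before it. calibration takes no time and is no camera call.
A pose or a line that the arm cannot do raises bot.PlanningError and nothing moves.
- bot.close_job(): hands the job in; it is judged then, once.
Trained networks look in the newest picture that a camera, given by its name, has taken for a name from the list of things; names that differ only in an ending like _2 or _b are one class to them, and where a whole thing is asked for, a point or a joint stands for the part that bears it (a point fixed in the world has none). Each returns a list of dicts, best first, with "confidence" (0 to 1); they miss things now and then, are a little off and sometimes report something else, mostly with a low value. They report only what shows in the picture. A call takes as long as a camera call. They do not tell look-alikes from the thing itself.
- bot.search_frame(camera, thing): "bbox" ([left, top, width, height] in pixels, round what is visible of it).
Readings, each from a call of its own:
- bot.read_clock(): time.
- bot.read_joint_positions(): joint angles.
- bot.read_joint_vel(): joint speeds.
- bot.read_joint_efforts(): joint torques, N m.
- bot.read_position(): TCP position.
- bot.read_tool_rot(): TCP orientation.
- bot.read_ft_force(): force on the tool from outside, world axes, zero at the start.
- bot.read_moment(): the same for the moment, N m.
- bot.read_gripper_width(): opening from 0.0 (shut) to 1.0 (fully open).
- bot.read_finger_force(): force on a finger pad.
Only numpy, scipy, OpenCV 4.12 (cv2) and the standard library are available. Lean on these libraries where they do the work, as an engineer would, in place of code of your own. Each camera call takes 0.05 s, during which the arm holds its last target. There are 200 camera calls.

### The job

The six-well plate (the one with six big wells) stands short of its place in one bay of the plate imager's black loading stage. Pick up the hand pusher and, without touching the plate with the gripper, gently nudge it along its bay with the pusher until it rests fully home against the stop hidden under the white hood. Leave the plate with the many small wells where it is, and stand the pusher back upright on the bench.

Things in the scene. Friction and masses are not known exactly. Their poses are not given: they have to be found in the camera images.
- stage: Fixed black stage of the imager, 217 (x) x 300 (y) x 12 mm; origin: centre of its underside. Push direction: its +y. Two bays along y, 93.5 mm wide, centrelines x = -52 and +52, floor z = 12, rails to z = 22, open at the -y end. White hood over y = 85 to 150, z = 52 to 85 mm. The rigid stop under it has its face at y = 130. White body behind: y = 150 to 280, 248 mm wide, 165 mm high.
- six_well_plate: Plate to push home: clear plastic, six big round wells (2 x 3, 37 mm across), 85.5 (x) x 128 (y) x 20 mm high, about 0.1 kg. Origin: centre of its underside; y along the bay, z up. In either bay, 40 to 80 mm short of the stop; home, its centre is at stage y = 66 mm, 45 mm of it under the hood. About 1 N slides it; at the stop the force rises quickly.
- small_well_plate: Plate to leave alone, in the other bay, also short of the stop: same outline (85.5 x 128 x 20 mm, origin at the centre of its underside, y along the bay) but 24 small wells (4 x 6, 17 mm across).
- pusher: Hand pusher standing upright on the bench to the robot's right of the stage: black foot 50 (x) x 30 (y) x 30 mm high, with a square aluminium handle 22 x 22 mm rising from its centre to 110 mm above the bench. 0.16 kg. Origin: centre of the foot's underside; z up along the handle. Push with its 50 mm wide flat face (its +y or -y side). Grip the handle from above, about 85 mm above the underside.
There are look-alikes about, which are no part of the job. What is shaped like the six_well_plate but blue or purple is not meant.

How it is judged:
On the way, in this order (a step that is already met when the one before it is completed fails the run):
1. the pusher is lifted off the bench (height (world z) of pusher above 0.012 m), for 0.1 s.
2. the six-well plate is home against the stop (within 10 mm) (y of six_well_plate in the frame of stage above 0.056 m), for 0.1 s.
At the end, for the whole second after the job is handed in: The six-well plate lies flat in its bay within 10 mm of the stop and within 10 degrees of the bay's direction, at rest; the small-well plate is within 12 mm of where it started; the pusher stands upright (within about 8 degrees) on the bench itself, not on the stage, at rest (y of six_well_plate in the frame of stage between 0.056 and 0.075 m and z of six_well_plate in the frame of stage below 0.018 m and angle between the y axis of six_well_plate and the y axis of stage, either way round below 0.175 rad and angle between six_well_plate's own z axis and vertical below 0.12 rad and linear speed of each of six_well_plate, pusher below 0.02 m/s and distance of small_well_plate from where it was at the start of the episode below 0.012 m and height (world z) of pusher below 0.008 m and angle between pusher's own z axis and vertical below 0.15 rad); the robot touches nothing.
It fails at once if the gripper or arm touches the six-well plate (contact force between any of the fingers, the arm and six_well_plate above 0.5 N).
It fails at once if the six-well plate is struck or flung (faster than 0.25 m/s) (linear speed of six_well_plate above 0.25 m/s).
It fails at once if the pusher is rammed into the six-well plate (over 40 N) (contact force between pusher and six_well_plate above 40 N).
It fails at once if the small-well plate is moved by more than 12 mm (distance of small_well_plate from where it was at the start of the episode above 0.012 m).
It also fails if it takes over 51 s, if anything falls off the work surface, if the arm or the gripper's body presses on something with over 40 N, if the wrist force passes 120 N, or if a joint passes its speed limit or range.

## Working session

There is one attempt and no reset: what is moved stays moved. The work goes in short steps, each a Python script; the robot and the scene stay as the last script left them, time stands still between calls to the robot, and variables do not carry over. Pictures are saved under pics/ and viewed, at most 10 in all, crops included, and the job is handed in when it is done.

```bash
mkdir -p pics; ls; python3 - <<'E'
from cell import bot
import cv2, numpy as np
for c in ["scene","top"]:
    im=bot.camera(c); cv2.imwrite(f"pics/{c}1.png",im[:,:,::-1])
    k=bot.calibration(c); print(c,k["mtx"].round(1).tolist(),k["extrinsics"].round(4).tolist())
    for t in ["stage","six_well_plate","small_well_plate","pusher"]:
        print(t,[(np.round(d["bbox"]).tolist(),round(d["confidence"],2)) for d in bot.search_frame(c,t)])
print(bot.read_clock(),bot.read_tool_rot())
E
```

```text
pics
scene [[430.4, 0.0, 287.0], [0.0, 430.4, 211.3], [0.0, 0.0, 1.0]] [[0.2245, 0.9745, 0.0067, -0.0376], [0.8112, -0.1831, -0.5553, -0.3491], [-0.5399, 0.1301, -0.8316, 1.2462], [0.0, 0.0, 0.0, 1.0]]
stage [([276.0, 140.0, 255.0, 186.0], 0.83)]
six_well_plate [([286.0, 158.0, 57.0, 41.0], 0.92), ([348.0, 126.0, 57.0, 30.0], 0.73), ([317.0, 210.0, 70.0, 50.0], 0.6)]
small_well_plate [([342.0, 243.0, 78.0, 61.0], 0.55)]
pusher [([177.0, 229.0, 22.0, 36.0], 0.9)]
top [[506.9, 0.0, 285.2], [0.0, 506.9, 206.2], [0.0, 0.0, 1.0]] [[-0.0025, -0.9999, -0.0127, -0.0715], [-0.996, 0.0036, -0.0896, 0.478], [0.0896, 0.0124, -0.9959, 1.2217], [0.0, 0.0, 0.0, 1.0]]
stage [([93.0, 111.0, 201.0, 118.0], 0.73)]
six_well_plate [([139.0, 269.0, 59.0, 46.0], 0.8), ([217.0, 247.0, 56.0, 35.0], 0.77), ([200.0, 166.0, 59.0, 42.0], 0.73)]
small_well_plate [([194.0, 127.0, 49.0, 40.0], 0.69)]
pusher [([368.0, 191.0, 23.0, 19.0], 0.6)]
0.5 [-1.45454671e-05  1.37473625e-01  9.90505426e-01 -6.30040024e-05]
```

View pics/top1.png

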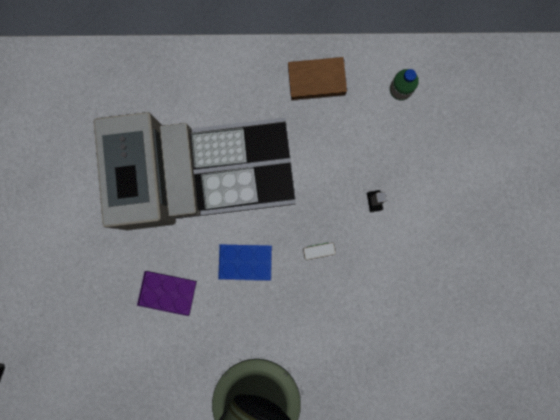

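View pics/scene1.png

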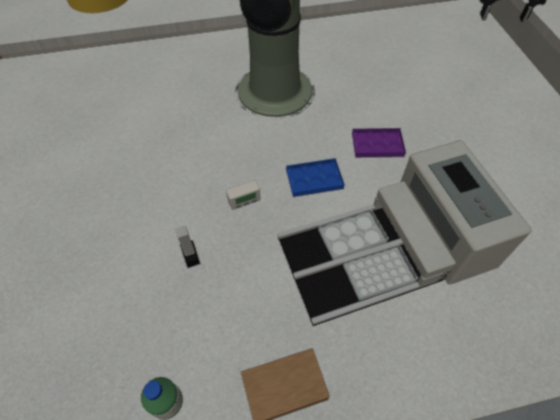

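The top view shows the six-well plate in the near bay (229,187), the 24-well plate in the far bay (219,147) and the pusher at (376,200). The blue and purple plates at (245,262) and (167,293) are decoys. The stage's +y points left in the image, with a small yaw.

Next I'll take wrist-camera close-ups of the pusher and the stage's open end.

```bash
cat > h.py <<'E'
from cell import bot
import cv2, numpy as np
from scipy.spatial.transform import Rotation as R
def rot(q): return R.from_quat(np.roll(q,-1)).as_matrix()
def down(a):
    "tool down, tool y axis at world angle a from x"
    y=np.array([np.cos(a),np.sin(a),0]); z=np.array([0,0,-1.])
    return np.roll(R.from_matrix(np.c_[np.cross(y,z),y,z]).as_quat(),1)
def cam(name):
    "returns image, K, T(world->cam)"
    k=bot.calibration(name)
    if name=="wrist":
        T=np.eye(4); T[:3,:3]=rot(bot.read_tool_rot()); T[:3,3]=bot.read_position()
        E=np.linalg.inv(T@k["hand_eye"])
    else: E=k["extrinsics"]
    return bot.camera(name),np.array(k["mtx"]),np.array(E)
def ray(px,K,E,z):
    px=np.atleast_2d(np.array(px,float)); d=np.c_[px,np.ones(len(px))]@np.linalg.inv(K).T@E[:3,:3]
    c=-E[:3,:3].T@E[:3,3]
    return c+d*((z-c[2])/d[:,2])[:,None]
def proj(P,K,E):
    q=(np.atleast_2d(P)@E[:3,:3].T+E[:3,3])@K.T
    return q[:,:2]/q[:,2:]
E
python3 - <<'E'
from h import *
print(bot.calibration("wrist"))
_,K,E=cam("top"); 
print("pusher foot",ray([[376,206]],K,E,0.0).round(3)) 
print("rails",ray([[193,130],[287,122],[294,208],[287.5,163]],K,E,.022).round(3))
bot.move_pose([0.50,0.0,0.33],down(np.pi/2))
im,K,E=cam("wrist"); cv2.imwrite("pics/w1.png",im[:,:,::-1]); np.savez("w1",K=K,E=E)
bot.move_pose([0.46,-0.29,0.27],down(np.pi/2))
im,K,E=cam("wrist"); cv2.imwrite("pics/w2.png",im[:,:,::-1]); np.savez("w2",K=K,E=E)
print(bot.search_frame("wrist","pusher"),bot.read_joint_positions(),bot.read_clock())
a=cv2.imread("pics/w1.png");b=cv2.imread("pics/w2.png")
E
```

```text
{'mtx': array([[327.08404713,   0.        , 274.52923711],
       [  0.        , 327.08404713, 209.47869274],
       [  0.        ,   0.        ,   1.        ]]), 'hand_eye': array([[ 6.86381679e-06, -9.54410955e-01, -2.98495778e-01,
         7.59435886e-02],
       [ 9.99999987e-01, -4.17419813e-05,  1.56460574e-04,
         8.03529193e-04],
       [-1.61787491e-04, -2.98495776e-01,  9.54410942e-01,
        -1.41340206e-01],
       [ 0.00000000e+00,  0.00000000e+00,  0.00000000e+00,
         1.00000000e+00]])}
pusher foot [[ 0.479 -0.299  0.   ]]
rails [[ 0.669  0.156  0.022]
 [ 0.688 -0.078  0.022]
 [ 0.473 -0.094  0.022]
 [ 0.585 -0.079  0.022]]
[{'bbox': [261.2, 172.6, 26.1, 56.3], 'confidence': 0.89}] [-6.95811837e-01  2.91239368e-01 -1.40119004e-01  1.13879709e+00
  3.16136318e-04 -6.98000564e-01] 4.1417
```

View pics/w1.png

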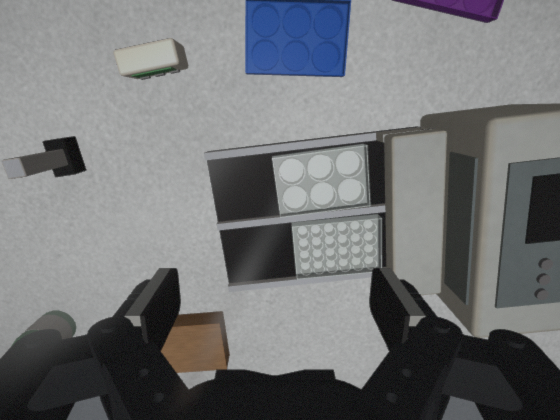

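View pics/w2.png

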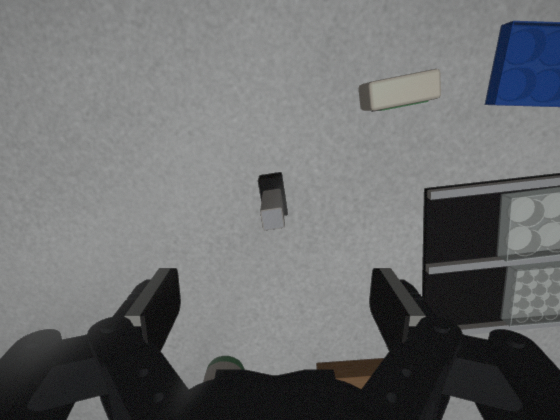

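The wrist views show the open end of the stage at (207,152)–(229,286) in w1, with the six-well plate at about (322,180). The pusher's wide side lies along world x with a small yaw; its handle top is at about (273,218) in w2. I'll zoom in to get exact corners.

```bash
python3 - <<'E'
import cv2,numpy as np
a=cv2.imread("pics/w1.png");b=cv2.imread("pics/w2.png")
A=cv2.resize(a[120:300,195:395],None,fx=3,fy=3,interpolation=cv2.INTER_CUBIC) #600x540
B=cv2.resize(b[165:240,250:300],None,fx=4,fy=4,interpolation=cv2.INTER_CUBIC)#200x300
out=np.zeros((540,800,3),np.uint8); out[:,:600]=A; out[:300,600:]=cv2.convertScaleAbs(B,alpha=1.6,beta=20)
cv2.imwrite("pics/m1.png",out)
E
```

```text
(no output)
```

View pics/m1.png

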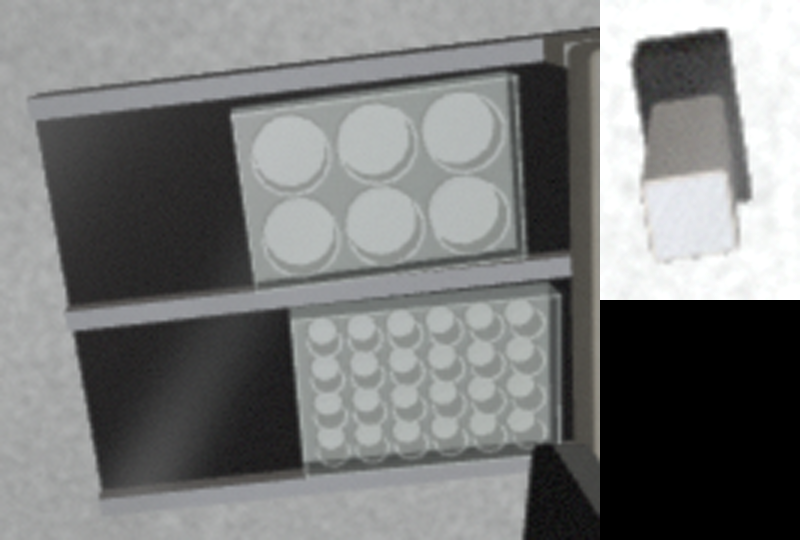

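The crop shows the stage's rail ends at (30,97), (66,311) and (100,494). The plate's near edge runs (232,113)–(255,286), and the handle-top square runs (643,178)–(741,252). I'll convert these to world poses.

```bash
python3 - <<'E'
from h import *
w=np.load("w1.npz"); K,E=w["K"],w["E"]
f=lambda p:np.array(p,float)/3+[195,120]
end=ray(f([[30,97],[37,120],[66,311],[70,330],[100,494],[103,513]]),K,E,.022)
sx=np.array([-108.5,-98.75,-5.25,5.25,98.75,108.5])/1e3
rail=ray(f([[66,311],[570,255],[70,330],[570,272],[30,97],[545,38]]),K,E,.022)
for i in (0,2,4):
    d=rail[i+1]-rail[i]; print("yaw rail",np.degrees(np.arctan2(-d[0],d[1])))
p=np.polyfit(sx,end[:,:2],1); print("end slope",p[0],np.degrees(np.arctan2(p[0][1],p[0][0])),"end centre",p[1])
pl=ray(f([[232,113],[255,286],[515,75],[524,258]]),K,E,.032); print("plate top corners",pl.round(4).tolist())
w=np.load("w2.npz"); K,E=w["K"],w["E"]
g=lambda p:np.array(p,float)/4+[250,165]
h=ray(g([[43,178],[133,172],[141,252],[52,260]]),K,E,.11); print("handle",h.round(4).tolist(),h.mean(0))
ft=ray(g([[35,42],[127,30],[150,198]]),K,E,.03); print("foot",ft.round(4).tolist())
E
```

```text
yaw rail 6.752706624460682
yaw rail 7.085644965343726
yaw rail 6.511359546026009
end slope [0.98522216 0.11000241] 6.37082472904437 end centre [ 0.59069781 -0.0810511 ]
plate top corners [[0.4888, -0.0015, 0.032], [0.5702, 0.0093, 0.032], [0.4719, 0.1236, 0.032], [0.5563, 0.1349, 0.032]]
handle [[0.4792, -0.3016, 0.11], [0.4776, -0.2799, 0.11], [0.4982, -0.2777, 0.11], [0.5004, -0.2996, 0.11]] [ 0.48885009 -0.28971184  0.11      ]
foot [[0.4621, -0.307, 0.03], [0.4584, -0.2798, 0.03], [0.5107, -0.2723, 0.03]]
```

```bash
cat >> h.py <<'E'
YAW=0.115; C=np.array([0.5735,0.068]); S=np.array([[np.cos(YAW),-np.sin(YAW)],[np.sin(YAW),np.cos(YAW)]])
def st(x,y,z): return np.r_[C+S@[x,y],z]
def inst(p): return S.T@(np.array(p)[:2]-C)
E
python3 - <<'E'
from h import *
P=np.array([0.488,-0.290]); q=down(np.pi/2+.11)
bot.move_pose([*P,.17],q); bot.move_linear([*P,.066],speed=.1)
bot.set_gripper(0.0,grasp_force=60)
print("grip",bot.read_gripper_width(),bot.read_finger_force(),bot.read_position())
bot.move_linear([*P,.14],speed=.1)
print(bot.read_ft_force(),bot.read_clock())
q2=down(np.pi/2+YAW)
bot.move_pose(st(-.052,-.107,.14),q2)
im,K,E=cam("wrist"); cv2.imwrite("pics/w3.png",im[:,:,::-1])
im,K,E=cam("scene"); cv2.imwrite("pics/s3.png",cv2.resize(im[120:330,160:440],None,fx=2,fy=2)[:,:,::-1])
print(bot.read_position(),inst(bot.read_position()),bot.read_gripper_width(),bot.read_clock())
a=cv2.imread("pics/w3.png");b=cv2.imread("pics/s3.png")
cv2.imwrite("pics/m3.png",np.hstack([cv2.resize(a,(400,300)),cv2.resize(b,(400,300))]))
E
```

```text
grip 0.25370964368538995 63.60711693763733 [ 0.48808031 -0.290105    0.06611367]
[-0.49926901  0.38595726 -1.67009064] 7.325
[ 0.53430219 -0.04577837  0.13990775] [-0.05199459 -0.10852902] 0.24840358123612083 8.4083
```

View pics/m3.png

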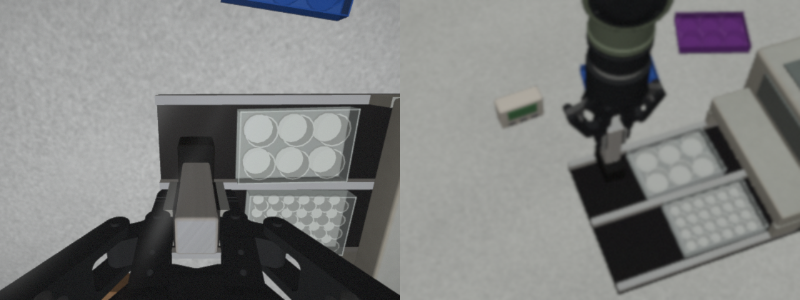

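The pusher is held upright over the near bay: its foot is at (196,152) in the wrist half, short of the plate edge at (238,145). I'll lower it and push.

```bash
python3 - <<'E'
from h import *
print("down hit",bot.move_linear(st(-.052,-.107,.083),speed=.06,until_force=4),bot.read_position()[2],bot.read_ft_force())
hit=bot.move_linear(st(-.052,-.003,.083),speed=.03,until_force=6)
p=bot.read_position(); print("push hit",hit,inst(p),bot.read_ft_force(),bot.read_clock())
im,K,E=cam("top"); cv2.imwrite("pics/t4.png",cv2.resize(im[90:240,80:310],None,fx=2,fy=2)[:,:,::-1])
im,K,E=cam("wrist"); 
a=cv2.imread("pics/t4.png"); cv2.imwrite("pics/m4.png",np.hstack([cv2.resize(a,(400,300)),cv2.resize(im[:,:,::-1],(400,300))]))
E
```

```text
down hit False 0.08337529632062068 [-0.22024479  0.52759693 -1.2264229 ]
push hit True [-0.05230407 -0.01577089] [ 0.18353405 -0.91024195 -1.14561305] 12.1917
```

View pics/m4.png

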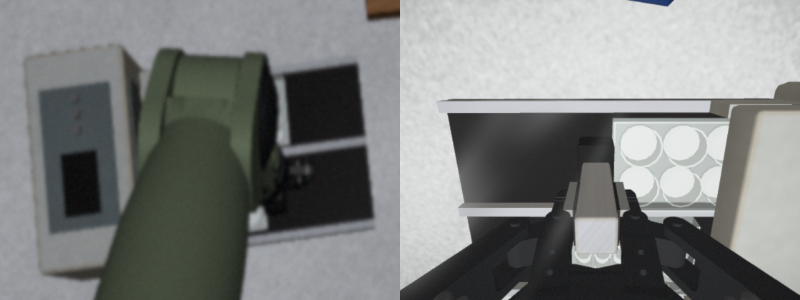

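The stop came where expected: the plate's front is under the hood edge at (730,150) in the wrist half. I'll confirm with a second gentle push, then return the pusher.

```bash
python3 - <<'E'
from h import *
hit=bot.move_linear(st(-.052,-.003,.083),speed=.015,until_force=10)
p=bot.read_position(); print("push2",hit,inst(p),bot.read_ft_force())
bot.move_linear(st(-.052,-.11,.083),speed=.08)
bot.move_linear(st(-.052,-.11,.15),speed=.1)
im,K,E=cam("wrist"); cv2.imwrite("pics/w5.png",im[:,:,::-1])
P=[.488,-.290]
bot.move_pose([*P,.13],down(np.pi/2+.11))
bot.move_linear([*P,.070],speed=.06)
print("bench",bot.move_linear([*P,.062],speed=.01,until_force=3),bot.read_position(),bot.read_ft_force(),bot.read_clock())
E
```

```text
push2 True [-0.05297859 -0.01535904] [ 0.45781596 -1.20391574 -0.93932549]
bench True [ 0.48806481 -0.29010147  0.06606884] [-0.65261732  0.49516071  5.06391495] 17.5583
```

View pics/w5.png

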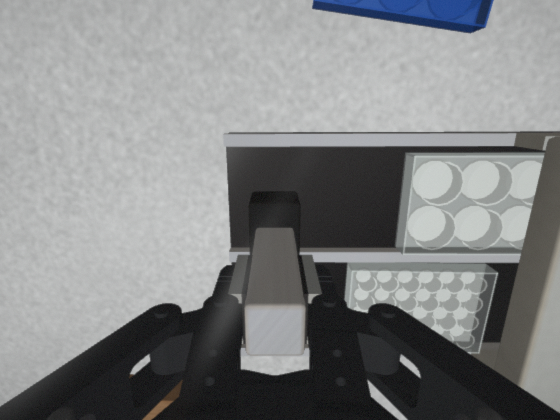

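Both pushes stopped at the same place. The plate's near edge, at (405,200), is straight, and the small-well plate is undisturbed. The pusher is on the bench at its original height, so I'll release it and check from clear.

```bash
python3 - <<'E'
from h import *
bot.set_gripper(1.0); bot.wait(.3)
P=[.488,-.290]
bot.move_linear([*P,.20],speed=.08)
bot.move_pose([.46,-.20,.30],down(np.pi/2)); bot.wait(.5)
im,K,E=cam("wrist"); cv2.imwrite("pics/w6.png",im[:,:,::-1])
im,K,E=cam("top"); cv2.imwrite("pics/t6.png",im[:,:,::-1])
a=cv2.imread("pics/w6.png");b=cv2.imread("pics/t6.png")
cv2.imwrite("pics/m6.png",np.hstack([cv2.resize(a,(400,300)),cv2.resize(b[90:300,80:400],(400,300))]))
print(bot.read_clock(),bot.read_ft_force())
E
```

```text
21.5417 [-0.05789663 -0.01697082  0.12990532]
```

View pics/m6.png

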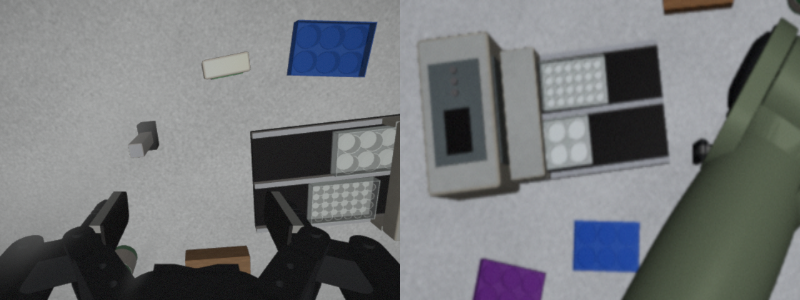

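The pusher stands upright at (145,140). The six-well plate is under the hood with about four wells showing at (568,142), and the small-well plate is unmoved at (575,83).

```bash
python3 -c "
from cell import bot
print(bot.close_job())"
```

```text
the job is handed in; nothing more can be done
None
```

I handed the job in at about 22 s of the 51 s allowed; no verdict came back. The six-well plate was pushed home until two pushes stopped at the same place. The small-well plate looked unmoved, and the pusher stands upright on the bench.

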